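# Screw down the loose nut of the waffle plate

### The arm

A 6-joint arm with a two-finger parallel gripper is mounted at the origin on the work surface. World frame = base frame: x ahead of the robot, y to its left, z up, the work surface at z = 0. Lengths are in m, angles in rad, forces in N, time in s.
With the tool pointing down it reaches from about 0.375 to 0.9 m from the base axis. Payload 3.1 kg.
Tool frame: the origin (TCP) lies between the finger pads; the fingertips stand 22 mm ahead of it and the grasp point (between the pads) lies 3 mm ahead of it; z points along the fingers, y is the line along which they close (so a half turn about z gives the same grasp; the last joint's range is limited). The gripper opens to 87 mm and grips with 3 to 60 N. Pads are 19 mm wide; open, the fingers measure 117 mm over their backs; the gripper's body (75 mm by 190 mm) begins 51 mm behind the grasp point.
Start: joints at [-1.429, 0.527, 1.433, -0, 1.181, -0.178], TCP at [0.197, -0.593, 0.245] pointing down, gripper open.
Joint ranges: [-3.08, 3.08], [-0.75, 2.2], [0.22, 2.44], [-1.43, 4.57], [0, 2.65], [-2.85, 2.85]. Speed limits (rad/s): [2.79, 2.79, 3.14, 3.14, 3.14, 3.14].

### API

Orientations are given as a unit quaternion [x, y, z, w].
In Python, from rig import get_obs, camera, get_calibration, hand_in, cut_out gives the robot as it stands.
- The arm moves only by the shell command python3 -m inch 'ROWS' [OPENING] [FORCE]. ROWS is JSON, one flat list of numbers, 6 for each row, row after row: the shift along the tool's x, y, z scaled (see below), then the turn, a rotation vector about the tool's x, y, z scaled (see below). A call has 1 to 20 rows; each row is the pose to reach, as a shift and turn from the pose commanded when the call began, along the tool's axes at that moment; what a row does not reach only later rows make up. The controller multiplies each number of a shift by 0.08 m and each number of a turn by 90 degrees. A row lasts 1/12 s, in which the tool goes at most 41.7 mm and 7.16 degrees, less where a joint would pass 70% of its speed; a pose out of reach is approached as far as the arm can. A call with a number of a shift or a turn outside -1 to 1 is refused whole. A call with a gripper value outside its range is refused whole. OPENING is the finger opening in mm, from 0 to 87, set as the call begins (- or left out, the last holds). The fingers move at their own pace and stop on an object; FORCE is the grip in N (left out, the last holds). Time passes only in rows, so rows that repeat a pose let the fingers close. It gives the time, the measured TCP pose, the force, the opening and the grip force at its end, in the units of the state.
- get_obs(): the state, without advancing time (a new reading comes with each control period).
- camera(name): name is "scene" or "top"; returns the picture (384x512x3 uint8, red, green, blue); there is no depth.
- get_calibration(name): a dict with "vertical_fov" (degrees; the focal length in pixels is half the picture's height over the tangent of half this angle, whatever the lens; pixels are square), "cx", "cy" (the principal point, pixels), "D" ([k1, k2, p1, p2, k3] as OpenCV has them; the pictures are not rectified), "T" (4x4, takes a point from camera to world coordinates). Camera axes: x right, y down, z forward; pixel columns grow to the right and rows downward; lengths in m; the calibration is good to about 2 mm. A picture is of the moment at which its call begins. get_calibration takes no time and is no camera call.
- hand_in(): hands the job in; it is judged then, once.
Trained networks look in the newest picture that a camera, given by its name, has taken for a name from the list of things; names that differ only in an ending like _2 or _b are one class to them, and where a whole thing is asked for, a point or a joint stands for the part that bears it (a point fixed in the world has none). Each returns a list of dicts, best first, with "conf" (0 to 1); they miss things now and then, are a little off and sometimes report something else, mostly with a low value. They report only what shows in the picture. A call takes as long as a camera call.
- cut_out(camera, thing): "region" (384x512 bool, what is visible of it) and "bbox" ([left, top, right, bottom] in pixels, round what is visible of it).
The state is a dict: "time": time; "q": joint angles; "joint_velocities": joint speeds; "joint_torque": joint torques, N m; "position": TCP position; "tool_rot": TCP orientation; "ft_force": force on the tool from outside, world axes, zero at the start; "moment": the same for the moment, N m; "grip_width": finger opening in m; "grip_force": force on a finger pad.
Only numpy, scipy, OpenCV 4.12 (cv2) and the standard library are available. Lean on these libraries where they do the work, as an engineer would, in place of code of your own. Each camera call takes 0.05 s, during which the arm holds its last target. There are 200 camera calls.

### The job

Two knurled nuts clamp the aluminium waffle plate to its cradle, and one of them has been left loose, standing proud on its stud. Screw that nut down clockwise until it stops tight, and leave the other nut tight as it is.

Things in the scene. Friction and masses are not known exactly. Their poses are not given: they have to be found in the camera images.
- loose_nut_grip (a point): The loose nut: round knurled steel head 40 mm across, 24 mm high, on a neck 22 mm across, on an upright stud at one end of the waffle plate. Point: on the stud's axis, half-way up the head, 40 mm above the plate when backed off, 32 mm when tight. Grip the head across any diameter from above; 30 mm or more is clear all round it. The stud ends 56 mm above the plate.
- loose_nut (a joint): Turn of the loose nut in rad, growing clockwise seen from above: 0 fully backed off, 1.3 hard on its stop. Starts at 0 to 0.25. Quick thread: the nut sinks 6.2 mm per rad (8 mm in all), so the hand that turns it must go down with it. It drags with about 0.15 N m and stays where it is left; one grasp is enough.
- tight_nut_grip (a point): The other, identical nut, already tight, at the other end of the plate (140 x 280 mm, top face 50 mm above the shelf; nuts 95 mm either side of its middle along its length). Point: half-way up its knurled head on the stud's axis, 32 mm above the plate. Which end it is at varies; it sits 6 to 8 mm lower than the loose one and shows more stud above it.
- tight_nut (a joint): Turn of the other nut in rad, growing clockwise seen from above: 0 tight on its stop (as it starts), negative when unscrewed.

How it is judged:
At the end, for the whole second after the job is handed in: The loose nut is screwed down to within 0.18 rad (10 degrees) of its stop (joint above 1.12 of 1.3) and at rest, and the other nut is still within 0.15 rad of tight (value of joint loose_nut above 1.12 rad and velocity of joint loose_nut between -0.05 and 0.05 rad/s and value of joint tight_nut above -0.15 rad); the robot touches nothing.
It fails at once if the tight nut is unscrewed by more than 0.2 rad (value of joint tight_nut below -0.2 rad).
It also fails if it takes over 32 s, if anything falls off the work surface, if the arm or the gripper's body presses on something with over 40 N, if the wrist force passes 120 N, or if a joint passes its speed limit or range.

## Working session

There is one attempt and no reset: what is moved stays moved. The work goes in short steps, Python scripts to look and compute and a shell command to move; the robot and the scene stay as the last step left them, time stands still between calls to the robot, and variables do not carry over. Pictures are saved under pics/ and viewed, at most 10 in all, crops included, and the job is handed in when it is done.

```bash
mkdir -p pics; python3 - <<'E'
from rig import *
import cv2,numpy as np
o=get_obs();print(o['time'],o['position'],o['tool_rot'])
for n in ['scene','top']:
    im=camera(n);cv2.imwrite(f'pics/{n}0.png',im[:,:,::-1]);c=get_calibration(n)
    print(n,c)
    for t in ['loose_nut_grip','tight_nut_grip','loose_nut']:
        for d in cut_out(n,t): print(t,d['conf'],d['bbox'],d['region'].sum())
E
```

```text
0.0 [ 0.19640286 -0.5925987   0.24355555] [ 9.87240502e-01  1.59232449e-01  6.04700966e-06 -1.10336892e-03]
scene {'vertical_fov': 52.70136513135865, 'cx': 249.5260134604268, 'cy': 192.69985508150498, 'D': array([0.02177834, 0.        , 0.        , 0.        , 0.        ]), 'T': array([[ 0.42319636,  0.59385793, -0.68427889,  0.99016428],
       [ 0.90602543, -0.28135397,  0.31616113, -0.12639411],
       [-0.00476979, -0.75377232, -0.65711836,  0.54309618],
       [ 0.        ,  0.        ,  0.        ,  1.        ]])}
loose_nut_grip 0.56 [198.1, 197.1, 219.9, 233.3] 566
tight_nut_grip 0.91 [288.3, 166.8, 309.7, 191.2] 410
loose_nut 0.78 [198.7, 201.2, 227.1, 228.8] 610
top {'vertical_fov': 55.45721679668674, 'cx': 258.89777064308186, 'cy': 186.52541786433358, 'D': array([-0.00393586,  0.        ,  0.        ,  0.        ,  0.        ]), 'T': array([[ 0.00873823, -0.99970946,  0.02246434,  0.5376968 ],
       [-0.99870114, -0.00985273, -0.04998965,  0.08763326],
       [ 0.05019646, -0.02199834, -0.99849706,  0.77209267],
       [ 0.        ,  0.        ,  0.        ,  1.        ]])}
loose_nut_grip 0.91 [268.7, 182.7, 291.3, 206.5] 358
tight_nut_grip 0.72 [164.6, 202.7, 192.8, 221.1] 366
loose_nut 0.68 [269.7, 186.8, 290.3, 204.5] 345
```

```bash
python3 -c "
import cv2,numpy as np
a=cv2.imread('pics/scene0.png');b=cv2.imread('pics/top0.png')
cv2.imwrite('pics/both.png',cv2.resize(np.vstack([a,b]),(400,600)))"
```

```text
(no output)
```

View pics/scene0.png

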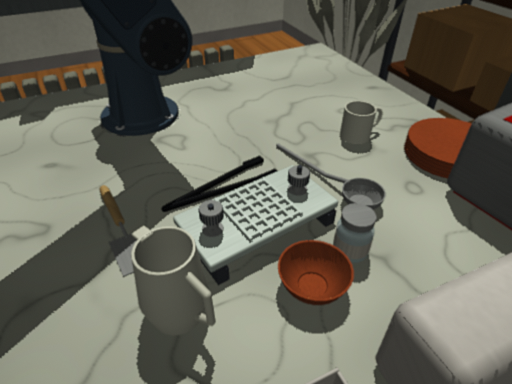

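View pics/top0.png

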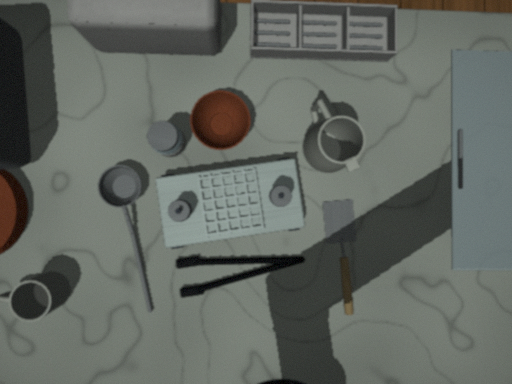

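The scene picture shows the plate with nuts at about (210,213) and (299,177). In the top picture they are at about (281,192) and (179,210). A tall mug stands near the right-hand nut, at (335,140) in the top view. I'll zoom in and triangulate.

```bash
cat > h.py <<'E'
from rig import *
import cv2,numpy as np
def ray(n,p):
    c=get_calibration(n);f=192/np.tan(np.radians(c['vertical_fov']/2))
    K=np.array([[f,0,c['cx']],[0,f,c['cy']],[0,0,1.]])
    u=cv2.undistortPoints(np.array([[p]],float),K,c['D'])[0,0]
    d=c['T'][:3,:3]@np.r_[u,1];return c['T'][:3,3],d/np.linalg.norm(d)
def onz(n,p,z):
    o,d=ray(n,p);return o+d*(z-o[2])/d[2]
def tri(ps,pt):
    A=0;b=0;R=[ray('scene',ps),ray('top',pt)]
    for o,d in R:
        P=np.eye(3)-np.outer(d,d);A=A+P;b=b+P@o
    x=np.linalg.solve(A,b)
    return x,[np.linalg.norm(np.cross(x-o,d)) for o,d in R]
def proj(n,X):
    c=get_calibration(n);f=192/np.tan(np.radians(c['vertical_fov']/2))
    K=np.array([[f,0,c['cx']],[0,f,c['cy']],[0,0,1.]]);Ti=np.linalg.inv(c['T'])
    return cv2.projectPoints(np.atleast_2d(X).astype(float),cv2.Rodrigues(Ti[:3,:3])[0],Ti[:3,3],K,c['D'])[0][:,0]
E
python3 - <<'E'
from h import *
a=cv2.imread('pics/scene0.png');b=cv2.imread('pics/top0.png')
def crop(im,x,y,w=50):return cv2.resize(im[y-w//2:y+w//2,x-w//2:x+w//2],(400,300) if 0 else (300,300),interpolation=cv2.INTER_CUBIC)
m=np.vstack([np.hstack([crop(a,210,213),crop(a,299,177)]),np.hstack([crop(b,281,192),crop(b,179,210)])])
cv2.imwrite('pics/crop.png',cv2.convertScaleAbs(m,alpha=1.5))
for t in ['loose_nut_grip','tight_nut_grip']:
    C=[]
    for n in ['scene','top']:
        d=cut_out(n,t)[0] if cut_out(n,t) else None
        r=d['region'];ys,xs=np.nonzero(r);C.append((xs.mean(),ys.mean()));print(n,t,d['bbox'],C[-1])
    print(tri(*C))
print('mug rim top pts', onz('top',(335,140),.12),onz('top',(281,193),.09),onz('top',(179,210),.08))
E
```

```text
scene loose_nut_grip [198.1, 197.1, 219.9, 233.3] (np.float64(210.65371024734984), np.float64(212.8939929328622))
top loose_nut_grip [268.7, 182.7, 291.3, 206.5] (np.float64(279.3743016759777), np.float64(195.43575418994413))
(array([0.53602447, 0.01299902, 0.08800891]), [np.float64(0.0018219371372906518), np.float64(0.001821937137290557)])
scene tight_nut_grip [288.3, 166.8, 309.7, 191.2] (np.float64(298.2560975609756), np.float64(178.24878048780488))
top tight_nut_grip [164.6, 202.7, 192.8, 221.1] (np.float64(179.03825136612022), np.float64(210.18032786885246))
(array([0.50653367, 0.20165316, 0.07641346]), [np.float64(0.0016035795382905074), np.float64(0.0016035795382905755)])
mug rim top pts [ 0.63807107 -0.08237488  0.12      ] [0.54130789 0.01188136 0.09      ] [0.50777171 0.20256842 0.08      ]
```

View pics/crop.png

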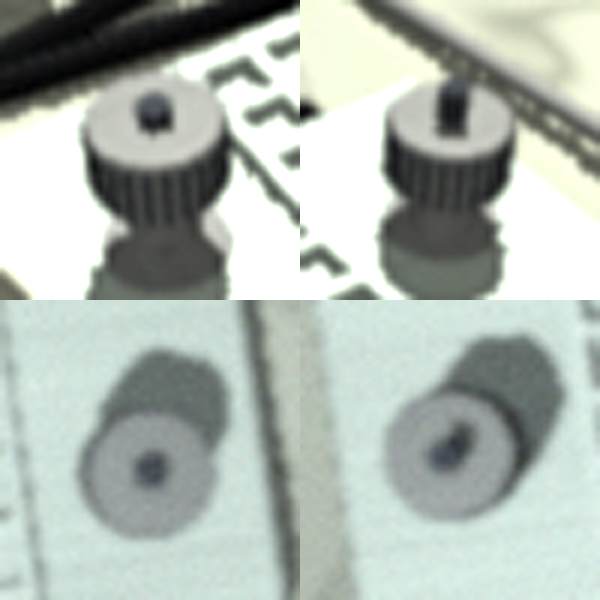

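The nut at scene (210,208) and top (280,196) is the loose one: it stands proud with little stud showing. The tight one, at scene (299,172), shows a lot of stud. Next I'll refine the positions and start the traverse.

```bash
for i in 1 2; do python3 -m inch '[0.3,-0.28,0,0,0,0, 0.6,-0.56,0,0,0,0, 0.91,-0.84,0,0,0,0]' 87 40; done
python3 - <<'E'
from h import *
L=tri((210.2,207.8),(280.4,195.6));T=tri((298.6,172.1),(178.6,210.4));print(L,T)
print('L top z.1',onz('top',(280.4,195.6),.101),onz('scene',(210.2,207.8),.101))
print('T',onz('top',(178.6,210.4),.094),onz('scene',(298.6,172.1),.094))
print('mug rim',tri((165,252),(341,140)))
o=get_obs();print(o['time'],o['position'],o['q'])
E
```

```text
time: 1.05
position: [0.2445, -0.506, 0.2444]
tool_rot: [0.987, 0.158, 0.0, -0.0]
ft_force: [1.3, 0.7, -0.6]
grip_width: 0.0872
grip_force: 0.0
time: 1.3
position: [0.2929, -0.4186, 0.2447]
tool_rot: [0.987, 0.159, 0.0, 0.0]
ft_force: [1.0, -0.1, 0.8]
grip_width: 0.0868
grip_force: 0.0
(array([0.53590041, 0.01271399, 0.09982635]), [np.float64(0.0014347778497005171), np.float64(0.0014347778497004928)]) (array([0.50700359, 0.20022296, 0.09209508]), [np.float64(0.0011820933941851955), np.float64(0.0011820933941852055)])
L top z.1 [0.53644474 0.0141789  0.101     ] [0.53641374 0.01107378 0.101     ]
T [0.50763836 0.20096148 0.094     ] [0.50864764 0.19770937 0.094     ]
mug rim (array([ 0.6346565 , -0.08698962,  0.14322809]), [np.float64(4.770628254259799e-05), np.float64(4.770628254264847e-05)])
1.3 [ 0.29291466 -0.41861446  0.24470808] [-1.17928553e+00  3.74357194e-01  1.71524168e+00  5.57806101e-05
  1.05159627e+00  7.22808361e-02]
```

```bash
for i in 1 2 3 4 5; do python3 -m inch '[0.3,-0.28,0,0,0,0, 0.6,-0.56,0,0,0,0, 0.91,-0.84,0,0,0,0]' >/dev/null; done
for i in 1 2; do python3 -m inch '[0,0,0,0,0,-0.07, 0,0,0,0,0,-0.14, 0,0,0,0,0,-0.21, 0,0,0,0,0,-0.28, 0,0,0,0,0,-0.35, 0,0,0,0,0,-0.42, 0,0,0,0,0,-0.49, 0,0,0,0,0,-0.56, 0,0,0,0,0,-0.63, 0,0,0,0,0,-0.7, 0,0,0,0,0,-0.77, 0,0,0,0,0,-0.84, 0,0,0,0,0,-0.84]'; done
cat > go.py <<'E'
from h import *
import sys
from scipy.spatial.transform import Rotation as R
t=np.array(eval(sys.argv[1]));o=get_obs();r=R.from_quat(o['tool_rot'])
print(o['time'],o['position'],o['q'],'\n',r.as_matrix(),'\nunits',r.inv().apply(t-o['position'])/.08)
E
python3 go.py '[.5362,.0128,.0905]'
```

```text
time: 3.63
position: [0.5324, 0.0134, 0.2447]
tool_rot: [0.682, 0.732, 0.0, 0.0]
ft_force: [0.0, 1.0, 0.1]
grip_width: 0.0872
grip_force: 0.0
time: 4.72
position: [0.5325, 0.0135, 0.2446]
tool_rot: [0.092, 0.996, -0.0, 0.0]
ft_force: [0.3, 0.2, 0.3]
grip_width: 0.0868
grip_force: 0.0
4.7167 [0.53245154 0.01346153 0.24464282] [-1.84655941e-01  4.03367046e-01  1.66391301e+00 -1.92041007e-05
  1.07406405e+00 -1.57173376e+00] 
 [[-9.83172812e-01  1.82677759e-01  2.41227355e-04]
 [ 1.82677750e-01  9.83172841e-01 -6.22325176e-05]
 [-2.48536681e-04 -1.71184490e-05 -9.99999969e-01]] 
units [-4.70989885e-02  4.62548214e-04  1.92679696e+00]
```

```bash
python3 -m inch '[-0.05,0,0.35,0,0,0, -0.05,0,0.7,0,0,0, -0.05,0,1,0,0,0, -0.05,0,1,0,0,0]'; python3 -m inch '[0,0,0.15,0,0,0, 0,0,0.3,0,0,0, 0,0,0.45,0,0,0, 0,0,0.6,0,0,0, 0,0,0.75,0,0,0, 0,0,0.92,0,0,0, 0,0,0.92,0,0,0]'; python3 go.py '[.5362,.0128,.0905]'
python3 - <<'E'
from h import *
a=camera('scene');b=camera('top')
f=lambda im,x,y:cv2.resize(im[y-50:y+50,x-50:x+50],(400,400),interpolation=cv2.INTER_CUBIC)
cv2.imwrite('pics/g.png',cv2.convertScaleAbs(np.hstack([f(a,210,205),f(b,281,192)])[:,:,::-1],alpha=1.5))
E
```

```text
time: 5.05
position: [0.5332, 0.0132, 0.1606]
tool_rot: [0.094, 0.996, 0.0, -0.005]
ft_force: [-0.4, -0.4, -0.1]
grip_width: 0.087
grip_force: 0.0
time: 5.63
position: [0.5358, 0.0128, 0.0902]
tool_rot: [0.093, 0.996, 0.0, -0.001]
ft_force: [-0.8, 0.3, 0.1]
grip_width: 0.0869
grip_force: 0.0
5.6333 [0.53582001 0.01279887 0.09018304] [-1.84743992e-01  6.45452940e-01  1.77932858e+00  4.53447674e-05
  7.19233044e-01 -1.56949124e+00] 
 [[-9.82733541e-01  1.85011205e-01 -2.37520242e-03]
 [ 1.85010600e-01  9.82736411e-01  4.74256305e-04]
 [ 2.42194063e-03  2.66299543e-05 -9.99997067e-01]] 
units [-0.00465567  0.00089282 -0.0039733 ]
```

View pics/g.png

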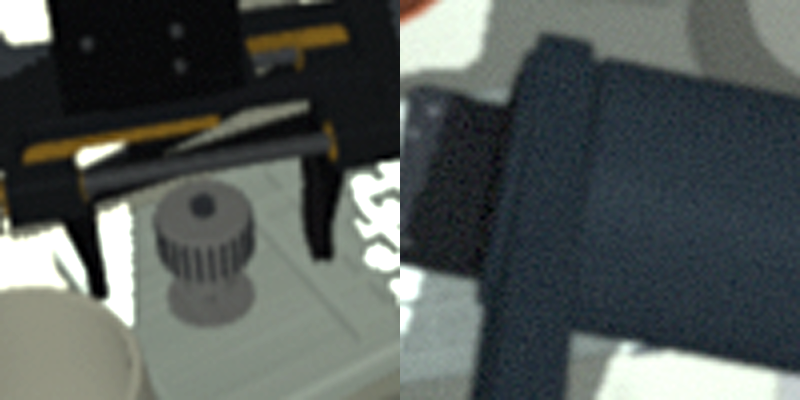

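The open fingers straddle the loose nut's head at about (205,235) in the left crop. I'll close on it.

```bash
python3 -m inch '[0,0,0,0,0,0, 0,0,0,0,0,0, 0,0,0,0,0,0, 0,0,0,0,0,0, 0,0,0,0,0,0, 0,0,0,0,0,0, 0,0,0,0,0,0, 0,0,0,0,0,0, 0,0,0,0,0,0, 0,0,0,0,0,0]' 30 40; python3 go.py '[.5362,.0128,.0905]'
```

```text
time: 6.57
position: [0.5362, 0.0123, 0.091]
tool_rot: [0.091, 0.996, -0.0, -0.0]
ft_force: [-0.5, -2.7, 1.5]
grip_width: 0.039
grip_force: 40.0
6.5667 [0.53617028 0.01226422 0.09095551] [-1.85189675e-01  6.43930159e-01  1.77948099e+00 -1.17293812e-03
  7.18481310e-01 -1.57257124e+00] 
 [[-9.83387234e-01  1.81519579e-01 -4.36504270e-04]
 [ 1.81519853e-01  9.83387028e-01 -7.03735237e-04]
 [ 3.01510913e-04 -7.71278439e-04 -9.99999657e-01]] 
units [0.00084857 0.00665779 0.00568902]
```

```bash
python3 -m inch '[0,0,0.006,0,0,0.05, 0,0,0.012,0,0,0.1, 0,0,0.018,0,0,0.15, 0,0,0.024,0,0,0.2, 0,0,0.03,0,0,0.25, 0,0,0.037,0,0,0.3, 0,0,0.043,0,0,0.35, 0,0,0.049,0,0,0.4, 0,0,0.049,0,0,0.4]'; python3 -c "
from rig import *;o=get_obs();print(o['moment'],o['q'])"
```

```text
time: 7.32
position: [0.5364, 0.0126, 0.0871]
tool_rot: [0.395, 0.919, -0.0, 0.0]
ft_force: [-0.4, -1.5, 1.1]
grip_width: 0.039
grip_force: 40.0
[-0.22679311 -0.02187703  0.0775562 ] [-1.84787228e-01  6.50769003e-01  1.78104266e+00 -2.78935192e-04
  7.09533177e-01 -9.43186660e-01]
```

```bash
P="python3 -c 'from rig import *;o=get_obs();print(o[\"moment\"],o[\"q\"][5])'"
python3 -m inch '[0,0,0.006,0,0,0.05, 0,0,0.012,0,0,0.1, 0,0,0.018,0,0,0.15, 0,0,0.024,0,0,0.2, 0,0,0.03,0,0,0.25]'; eval $P
python3 -m inch '[0,0,0.005,0,0,0.04, 0,0,0.01,0,0,0.08]'; eval $P
python3 -m inch '[0,0,0.004,0,0,0.03]'; eval $P
```

```text
time: 7.73
position: [0.5366, 0.0127, 0.0847]
tool_rot: [0.567, 0.824, 0.0, 0.0]
ft_force: [-0.6, -1.8, -0.4]
grip_width: 0.0389
grip_force: 40.0
[-0.09836955 -0.14824518  0.13089566] -0.5504011165010517
time: 7.9
position: [0.5367, 0.0127, 0.0839]
tool_rot: [0.617, 0.787, 0.0, 0.0]
ft_force: [0.6, -0.7, 1.4]
grip_width: 0.0386
grip_force: 40.0
[-0.15650597 -0.17185748  0.13004847] -0.425440098103162
time: 7.98
position: [0.5368, 0.0128, 0.0837]
tool_rot: [0.635, 0.772, 0.0, 0.0]
ft_force: [0.7, -0.7, 1.5]
grip_width: 0.0387
grip_force: 40.0
[-0.11293822 -0.14481809  0.31909993] -0.37863726496936356
```

```bash
P="python3 -c 'from rig import *;o=get_obs();print(o[\"moment\"],o[\"q\"][5])'"
python3 -m inch '[0,0,0.002,0,0,0.02, 0,0,0.002,0,0,0.02]'; eval $P
python3 -m inch '[0,0,0.002,0,0,0.02, 0,0,0.002,0,0,0.02]'; eval $P
```

```text
time: 8.15
position: [0.5368, 0.0127, 0.0835]
tool_rot: [0.645, 0.764, -0.0, 0.001]
ft_force: [0.5, -0.0, 1.7]
grip_width: 0.0389
grip_force: 40.0
[-0.07918644 -0.16397451  0.80510541] -0.35096950759556533
time: 8.32
position: [0.5368, 0.0128, 0.0836]
tool_rot: [0.658, 0.753, 0.0, 0.001]
ft_force: [-0.4, -1.5, 2.3]
grip_width: 0.0387
grip_force: 40.0
[-0.21386861 -0.11934858  0.4095739 ] -0.31808367071273813
```

The moment rose to 0.8 N m and the fingers then slipped, so the nut is on its stop. I'll release, lift and check.

```bash
python3 -m inch '[0,0,0,0,0,0, 0,0,0,0,0,0, 0,0,0,0,0,0, 0,0,0,0,0,0, 0,0,0,0,0,0, 0,0,0,0,0,0, 0,0,0,0,0,0, 0,0,0,0,0,0]' 80; python3 -m inch '[0,0,-0.15,0,0,0, 0,0,-0.4,0,0,0, 0,0,-0.8,0,0,0, 0,0,-1,0,0,0]';for i in 1 2 3; do python3 -m inch '[-0.4,0,-0.4,0,0,0, -0.8,0,-0.8,0,0,0, -1,0,-0.8,0,0,0]'; done
python3 - <<'E'
from h import *
a=camera('scene');b=camera('top')
f=lambda im,x,y:cv2.resize(im[y-25:y+25,x-25:x+25],(300,300),interpolation=cv2.INTER_CUBIC)
cv2.imwrite('pics/e.png',cv2.convertScaleAbs(np.vstack([np.hstack([f(a,210,213),f(a,299,177)]),np.hstack([f(b,281,192),f(b,179,210)])])[:,:,::-1],alpha=1.5))
E
```

```text
time: 8.98
position: [0.5363, 0.0127, 0.0831]
tool_rot: [0.659, 0.752, 0.0, -0.0]
ft_force: [0.8, 0.1, -1.0]
grip_width: 0.0781
grip_force: 0.0
time: 9.32
position: [0.5373, 0.0126, 0.1655]
tool_rot: [0.659, 0.752, 0.001, 0.001]
ft_force: [0.7, -0.8, 0.1]
grip_width: 0.08
grip_force: 0.0
time: 9.57
position: [0.5499, -0.0689, 0.2323]
tool_rot: [0.659, 0.752, 0.002, 0.005]
ft_force: [0.5, 0.1, -0.2]
grip_width: 0.0796
grip_force: 0.0
time: 9.82
position: [0.5599, -0.1492, 0.2966]
tool_rot: [0.659, 0.752, 0.001, 0.005]
ft_force: [0.2, -0.4, 0.0]
grip_width: 0.08
grip_force: 0.0
time: 10.07
position: [0.5698, -0.2288, 0.3608]
tool_rot: [0.66, 0.752, 0.001, 0.005]
ft_force: [0.9, 0.5, 0.5]
grip_width: 0.0801
grip_force: 0.0
```

View pics/e.png

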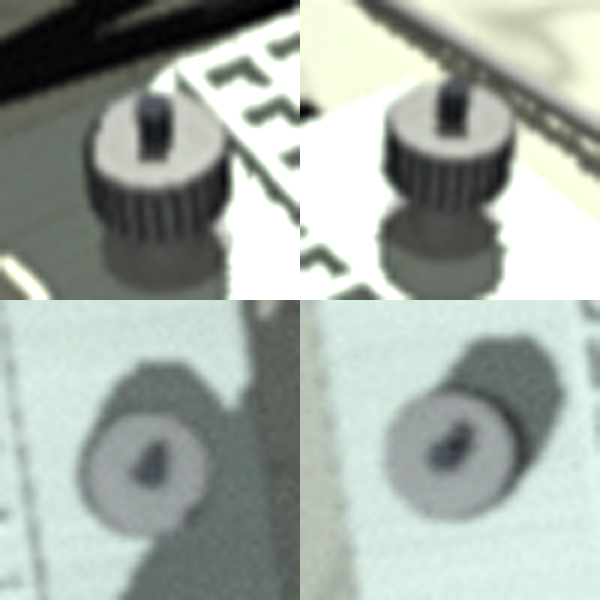

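Both nuts now sit equally low and show the same length of stud. The right-hand one looks unchanged.

```bash
python3 -m inch '[0,0,0,0,0,0, 0,0,0,0,0,0, 0,0,0,0,0,0]' >/dev/null; python3 -c "from rig import *;print(hand_in())"
```

```text
the job is handed in; nothing more can be done
None
```

I screwed the loose nut down clockwise until it hit its stop, left the tight nut untouched, backed the gripper well clear and handed the job in at about 10 s; the hand-in returned no verdict.

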